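Roll the jig's knurled wheel until the door gap reaches the gauge mark

TASK

On the bench jig, roll the black knurled wheel gently under a fingertip so that the yellow jaw closes in on the red locker door, until the jaw's blue pointer lines up with the green gauge mark; then take the finger away. Move the jaw only by rolling the wheel, never by touching the jaw itself, and leave the screwdriver, lock barrel, jar and latch unit lying where they are.

Things in the scene. Friction and masses are not known exactly. Their poses are not given: they have to be found in the camera images.
- jig: Fixed gap jig. Origin on the table under the wheel's axle; x points from wheel to red door, z up. Dark base plate 12 mm thick, 130 mm wide, x = -105 to 365 mm. Red locker door on it, 200 x 300 mm, top 38 mm above the table, near edge at x = 165 mm. Blue housing round the wheel's foot, 40 mm high, within 38 mm in x, 44 mm in y. White scale strip at y = -42 to -62 mm.
- wheel: Black knurled rubber wheel, radius 33 mm (knurls not felt), 24 mm wide. Origin: its centre, 64 mm above the table; axle along the jig's y, top 97 mm above the table, 27 mm above its fixed cheeks. Its frame turns with it. Rolling its top towards the door (jig +x) drives the jaw the same way. Stays where left; takes about 1.5 N at the rim; 10 N on top rolls it; over 40 N is too rough.
- jaw: Yellow sliding jaw with steel front plate, 30 x 76 mm, top 50 mm above the table; origin in the middle of its front (door side) face, 12 mm above the table. Slides along the jig's x, from 80 mm (fully open) to 5 mm off the door's edge, geared to the wheel: 20 mm per radian, about 0.6 mm per mm rolled at the rim; rolling back opens it. Must not be touched by the robot.
- pointer (a point): Near the outer end of the blue pointer bar (4 mm wide in x, 17 mm long, low over the scale) on the jaw's -y side, 16.5 mm above the table, 17 mm behind the jaw's front face; a blue stripe goes on from it up the jaw's side and across its top (44 mm above the table) at the same x. Moves with the jaw along the jig's x axis.
- mark: Green gauge mark clipped to the white scale: a line 4 mm wide in x and 20 mm long in y, with a 14 mm clip on its outer end. Fixed, at a different place along the scale each time. Origin at the middle of its width, 6 mm outside the pointer point's path; axes as the jig's. The job is done when the pointer's x in this frame is 0.
- screwdriver: Loose red-handled screwdriver, 190 mm long, lying on the table beside the jig. Leave alone.
- lock: Loose brass lock barrel, 36 mm across, 34 mm high, standing on its flange. Leave alone.
- jar: Loose amber jar, 48 mm across, 60 mm high. Leave alone.
- latch: Loose latch unit: black plate 120 x 45 mm with two blocks, 32 mm high. Leave alone.

How it is judged:
By the outcome, as a careful person would: the job done as asked, in the order asked, and still so for the second after the job is handed in, with the robot touching nothing.
It also fails if it takes over 48 s, if anything falls off the work surface, if the arm or the gripper's body presses on something with over 40 N, if the wrist force passes 120 N, or if a joint passes its speed limit or range.

ROBOT

A 7-joint arm with a two-finger parallel gripper is mounted at the origin on the work surface. World frame = base frame: x ahead of the robot, y to its left, z up, the work surface at z = 0. Lengths are in m, angles in rad, forces in N, time in s.
With the tool pointing down it reaches from about 0.4 to 0.875 m from the base axis. Payload 19.3 kg.
Tool frame: the origin (TCP) lies on the mounting face of the last link; the fingertips stand 173 mm ahead of it and the grasp point (between the pads) lies 155 mm ahead of it; z points along the fingers, y is the line along which they close (so a half turn about z gives the same grasp; the last joint's range is limited). The gripper opens to 85 mm and grips with 20 to 120 N. Pads are 22 mm wide; open, the fingers measure 114 mm over their backs; the gripper's body (76 mm by 85 mm) begins 54 mm behind the grasp point. The pads swing forward as they close: fully open they stand 13 mm farther back than shut.
Start: joints at [-1.31, 0.521, -0.036, 1.599, 0.021, 1.021, -0.113], TCP at [0.203, 0.591, 0.405] pointing down, gripper open.
Joint ranges: [-2.91, 2.91], [-0.3, 2.13], [-1.5, 1.42], [0.17, 2.43], [-1.26, 4.41], [0.16, 1.93], [-2.52, 2.52]. Speed limits (rad/s): [1.89, 1.89, 2.39, 2.39, 3.01, 3.01, 3.01].

INTERFACE

Orientations are given as [roll, pitch, yaw] about the fixed x, y, z axes, in that order (R = Rz(yaw) Ry(pitch) Rx(roll)).
In Python, from workcell import bot, vision gives the robot as it stands.
- The arm moves only by the shell command python3 -m creep 'ROWS' [FORCE]. ROWS is JSON, a list that holds one entry, the list of rows, each a list of 7 numbers: the opening, from -1 (shut) to 1 (fully open), then the shift along the tool's x, y, z in cm, then the turn, a rotation vector about the tool's x, y, z in rad. In form: [[[grip, tx, ty, tz, rx, ry, rz], ...]]. A call has 1 to 12 rows; each row shifts and turns the commanded pose from where the row before left it, along the tool's axes as they then stand; what a row does not reach is not made up. A row lasts 1/8 s, in which the tool goes at most 62.5 mm and 10.7 degrees, less where a joint would pass 70% of its speed; a pose out of reach is approached as far as the arm can. A call with a gripper value outside its range is refused whole. The fingers move at their own pace and stop on an object; FORCE is the grip in N (left out, the last holds). Time passes only in rows, so rows that do not move let the fingers close. It gives the time, the measured TCP pose, the force, the opening and the grip force at its end, in the units of the state.
- bot.observe(): the state, without advancing time (a new reading comes with each control period).
- vision.grab_frame(name): name is "scene" or "top" or "wrist"; returns a dict with "image" (400x640x3 uint8, blue, green, red), "depth" (400x640 float32, m along the optical axis (not along the pixel's ray), 0 where there is no reading), "fovy" (degrees; the focal length in pixels is half the picture's height over the tangent of half this angle, whatever the lens; pixels are square), "cx", "cy" (the principal point, pixels), "k1" (the pictures are not rectified: a ray, as slopes to the right and down, at radius r is drawn at 1 + k1 r^2 times it, then the intrinsics apply), "cam_to_world" (4x4, takes a point from camera to world coordinates); the wrist camera has in their place "tool_from_camera" (4x4, takes a point from camera to tool coordinates, whose origin is the TCP and whose axes are the flange's). Camera axes: x right, y down, z forward; pixel columns grow to the right and rows downward; lengths in m; the calibration is good to about 2 mm. A picture is of the moment at which its call begins: read the wrist's pose just before it.
- bot.job_done(): hands the job in; it is judged then, once.
The state is a dict: "clock": time; "qpos": joint angles; "qd": joint speeds; "joint_efforts": joint torques, N m; "position": TCP position; "tool_rot": TCP orientation; "force": force on the tool from outside, world axes, zero at the start; "moment": the same for the moment, N m; "grip_width": finger opening in m; "finger_force": force on a finger pad.
Only numpy, scipy, OpenCV 4.12 (cv2) and the standard library are available. Lean on these libraries where they do the work, as an engineer would, in place of code of your own. Each camera call takes 0.05 s, during which the arm holds its last target. There are 200 camera calls.

## Working session

There is one attempt and no reset: what is moved stays moved. The work goes in short steps, Python scripts to look and compute and a shell command to move; the robot and the scene stay as the last step left them, time stands still between calls to the robot, and variables do not carry over. Pictures are saved under pics/ and viewed, at most 10 in all, crops included, and the job is handed in when it is done.

```bash
mkdir -p pics; ls; python3 - <<'E'
from workcell import bot, vision
import cv2,numpy as np,pickle
s=bot.observe();print(s)
for n in("top","scene"):
    f=vision.grab_frame(n);cv2.imwrite(f"pics/{n}0.png",f["image"]);pickle.dump(f,open(n+"0.pkl","wb"))
    print(n,f["fovy"],f["cx"],f["cy"],f["k1"],np.round(f["cam_to_world"],3).tolist())
E
```

```text
pics
{'clock': 0.0, 'qpos': array([-1.31020296,  0.52203339, -0.03631375,  1.59995595,  0.02120433,
        1.02112693, -0.11282139]), 'qd': array([-8.13377136e-05, -5.89044182e-04, -6.61669982e-04, -9.66106581e-04,
        2.17859925e-04, -1.46735406e-03,  1.03222802e-03]), 'joint_efforts': array([-5.30194829e-04, -9.27096605e+01,  1.97988577e+00, -3.69933951e+01,
        1.78593665e-02,  8.04752985e-03, -4.50923028e-05]), 'position': array([0.20298276, 0.59098726, 0.40413235]), 'tool_rot': array([-3.14045782e+00,  9.15939523e-05,  2.81075746e+00]), 'force': array([ 0.3892876 , -0.35291036,  0.70949737]), 'moment': array([0.03619725, 0.06219668, 0.03835894]), 'finger_force': 0.0, 'grip_width': 0.08517305104473694}
top 57.91997166326689 321.8764896613 197.80863456516596 -0.05391185554835914 [[-0.013, -0.983, 0.181, 0.379], [-1.0, 0.014, 0.003, 0.119], [-0.005, -0.181, -0.984, 1.009], [0.0, 0.0, 0.0, 1.0]]
scene 44.32527710638441 314.6188475878582 199.24245305323737 0.042292636046480585 [[-0.109, 0.85, -0.515, 1.161], [0.994, 0.096, -0.051, 0.165], [0.006, -0.518, -0.856, 1.037], [0.0, 0.0, 0.0, 1.0]]
```

View pics/top0.png

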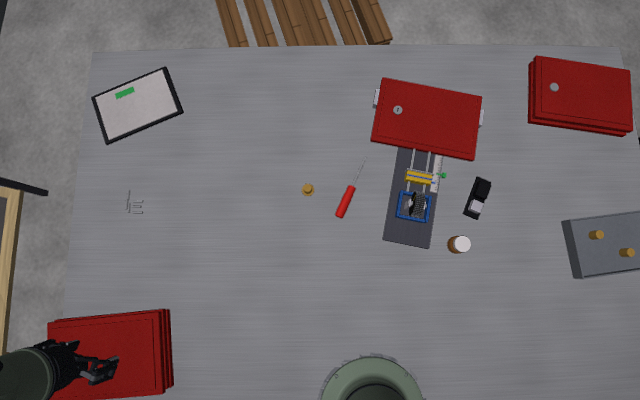

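View pics/scene0.png

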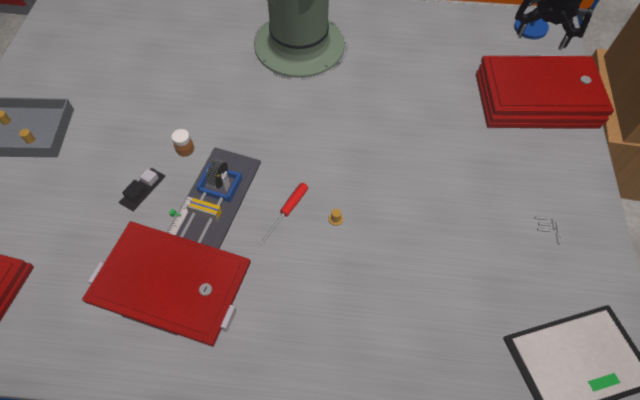

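The top view shows the jig: wheel at about (413,206), yellow jaw at (419,177), green mark at (441,176), and the red door around (428,118). The screwdriver is left of the jig; the latch and jar are to the right. Next I'll fit the jig pose from the door and base.

```bash
cat > h.py <<'E'
import numpy as np,cv2,pickle
def rays(f,uv):
    uv=np.asarray(uv,float).reshape(-1,2); F=200/np.tan(np.radians(f["fovy"]/2))
    d=(uv-[f["cx"],f["cy"]])/F; p=d.copy()
    for _ in range(20): p=d/(1+f["k1"]*(p**2).sum(1,keepdims=True))
    return np.c_[p,np.ones(len(p))]
def at_z(f,uv,z,T=None):
    T=f["cam_to_world"] if T is None else T; r=rays(f,uv)@T[:3,:3].T
    return T[:3,3]+r*((z-T[2,3])/r[:,2])[:,None]
def project(f,P,T=None):
    T=f["cam_to_world"] if T is None else T
    q=(np.asarray(P)-T[:3,3])@T[:3,:3]; p=q[:,:2]/q[:,2:]; F=200/np.tan(np.radians(f["fovy"]/2))
    return p*(1+f["k1"]*(p**2).sum(1,keepdims=True))*F+[f["cx"],f["cy"]]
def cloud(f,T=None):
    T=f["cam_to_world"] if T is None else T
    v,u=np.mgrid[:400,:640]; r=rays(f,np.c_[u.ravel(),v.ravel()])*f["depth"].reshape(-1,1)
    return (r@T[:3,:3].T+T[:3,3]).reshape(400,640,3)
E
python3 - <<'E'
from h import *
for n,box in(("top",(360,60,500,260)),("scene",(70,130,280,350))):
    f=pickle.load(open(n+"0.pkl","rb"));im=f["image"].astype(int)
    x0,y0,x1,y1=box
    m=np.zeros((400,640),bool);m[y0:y1,x0:x1]=True
    b,g,r=im[...,0],im[...,1],im[...,2]
    red=m&(r>100)&(g<50)&(b<50)
    k,lab,st,_=cv2.connectedComponentsWithStats(red.astype(np.uint8));i=1+st[1:,4].argmax()
    v,u=np.where(lab==i);P=at_z(f,np.c_[u,v],.038)
    c=cloud(f)[lab==i];print(n,"red depth z",np.median(c[:,2]))
    P=P[(c[:,2]>.025)]
    (cx,cy),(w,h),a=cv2.minAreaRect((P[:,:2]*1000).astype(np.float32));print(cx,cy,w,h,a)
    gr=m&(g>1.5*r)&(g>1.5*b)&(g>60); v,u=np.where(gr);print("green",at_z(f,[[u.mean(),v.mean()]],.016),len(u))
    if n=="top":
        print("base near corners",at_z(f,[[384,240],[428,248]],.012)); print("wheel",at_z(f,[[413,206]],.08))
    s=5; cv2.imwrite(f"pics/c{n}.png",cv2.resize(f["image"][140:260,375:500] if n=="top" else f["image"][140:250,160:270],None,fx=s,fy=s,interpolation=cv2.INTER_CUBIC))
E
```

```text
top red depth z 0.03755363788108945
788.191650390625 -183.29234313964844 296.1199645996094 197.28143310546875 77.61241912841797
green [[ 0.62333363 -0.22194272  0.016     ]] 24
base near corners [[ 0.44208551 -0.04795079  0.012     ]
 [ 0.41818033 -0.16821424  0.012     ]]
wheel [[ 0.52481576 -0.11622271  0.08      ]]
scene red depth z 0.038753725758785884
793.88134765625 -184.37939453125 298.0208740234375 198.44183349609375 77.5616226196289
green [[ 0.6207384  -0.22601557  0.016     ]] 33
```

View pics/ctop.png

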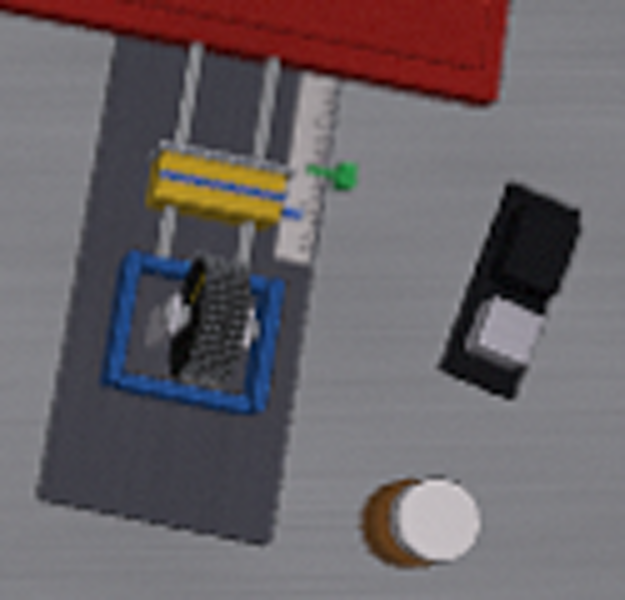

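The jig origin is near (0.532,-0.128), with a yaw of about -12.4°. The crop shows the blue pointer at about (433,183), the mark at (440,175), and the jaw still wide open. I'll move over it with the fingers shut.

```bash
python3 -m creep '[[[-1,-4.7,-1.8,0,0,0,0],[-1,-4.7,-1.8,0,0,0,0],[-1,-4.7,-1.8,0,0,0,0],[-1,-4.7,-1.8,0,0,0,0],[-1,-4.7,-1.8,0,0,0,0],[-1,-4.7,-1.8,0,0,0,0],[-1,-4.7,-1.8,0,0,0,0],[-1,-4.7,-1.8,0,0,0,0],[-1,-4.7,-1.8,0,0,0,0]]]' 20; python3 -m creep '[[[-1,-1.2,-4.1,0,0,0,0],[-1,-1.2,-4.1,0,0,0,0],[-1,-1.2,-4.1,0,0,0,0],[-1,-1.2,-4.1,0,0,0,0],[-1,-1.2,-4.1,0,0,0,0],[-1,-1.2,-4.1,0,0,0,0],[-1,-1.2,-4.1,0,0,0,0],[-1,-1.2,-4.1,0,0,0,0],[-1,-1.2,-4.1,0,0,0,0],[-1,-1.2,-4.1,0,0,0,-0.11],[-1,0,0,0,0,0,0]]]'
python3 - <<'E'
from h import *
from workcell import bot,vision
from scipy.spatial.transform import Rotation as R
s=bot.observe();f=vision.grab_frame("wrist")
T=np.eye(4);T[:3,:3]=R.from_euler("xyz",s["tool_rot"]).as_matrix();T[:3,3]=s["position"];T=T@f["tool_from_camera"]
f["T"]=T;pickle.dump(f,open("w1.pkl","wb"));cv2.imwrite("pics/w1.png",f["image"])
print(s["position"],s["tool_rot"],s["qpos"],T[:3,3],s["force"])
E
```

```text
clock: 1.23
position: [0.5515, 0.2993, 0.4045]
tool_rot: [-3.141, -0.0, 2.811]
force: [-0.2, -0.1, 0.8]
grip_width: -0.0
finger_force: 0.0
clock: 2.6
position: [0.5301, -0.1294, 0.4045]
tool_rot: [-3.14, -0.0, 2.917]
force: [-0.0, 0.8, -0.4]
grip_width: 0.0
finger_force: 0.0
[ 0.53011548 -0.12943182  0.40451387] [-3.14047905e+00 -3.41074227e-04  2.91744122e+00] [ 0.0490996   0.39770838  0.10843959  1.81591789 -0.05091813  0.93111079
  1.52620905] [ 0.4611486  -0.11482913  0.37365141] [-0.00714118  0.83030945 -0.35220226]
```

View pics/w1.png

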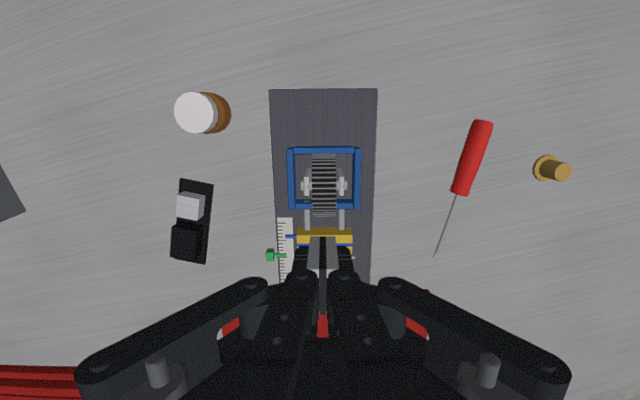

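The wrist view is clear: wheel at (324,184), blue pointer at (289,237), green mark line at (283,256), base edges x≈270 and 377 with the near edge at y≈89.

```bash
cat >> h.py <<'E'
def colors(f,box):
    x0,y0,x1,y1=box;m=np.zeros((400,640),bool);m[y0:y1,x0:x1]=True
    b,g,r=[f["image"][...,i].astype(int) for i in range(3)]
    return m&(g>1.5*r)&(g>1.5*b)&(g>50), m&(b>1.6*r)&(b>1.4*g)&(b>60)
E
python3 - <<'E'
from h import *
f=pickle.load(open("w1.pkl","rb"));T=f["T"]
# base plate near corners
P=at_z(f,[[269.5,88.5],[377.5,88]],.012,T);print("corners",P)
L=at_z(f,[[270,100],[275,200]],.012,T);Rr=at_z(f,[[377.5,100],[374,200]],.012,T)
print("edge yaw",[np.degrees(np.arctan2(*(q[1]-q[0])[1::-1])) for q in(L,Rr)], "corner yaw",np.degrees(np.arctan2(*(P[1]-P[0])[1::-1]))-90)
W=at_z(f,[[324,184],[312,170],[336,170]],.09,T);print("wheel",W)
g,b=colors(f,(255,220,296,290));
for n,m,z in(("g",g,.0165),("b",b,.0165)):
    v,u=np.where(m);print(n,len(u),sorted(zip(u.tolist(),v.tolist()))[:60])
c=cloud(f,T);Z=c[100:225,312:337,:];m=Z[...,2]>.093;print("wheel top pts",m.sum(),np.median(Z[m],0) if m.any() else Z[...,2].max(), Z[m].max(0),Z[m].min(0))
E
```

```text
corners [[ 0.41707301 -0.16896073  0.012     ]
 [ 0.4446817  -0.04467276  0.012     ]]
edge yaw [np.float64(-12.472994223882521), np.float64(-12.033140930806436)] corner yaw -12.524039738924102
wheel [[ 0.52622392 -0.12806683  0.09      ]
 [ 0.50972167 -0.1365299   0.09      ]
 [ 0.51497369 -0.11335494  0.09      ]]
g 125 [(266, 252), (266, 253), (266, 254), (266, 255), (266, 256), (266, 257), (266, 258), (266, 259), (266, 260), (267, 250), (267, 251), (267, 252), (267, 253), (267, 254), (267, 255), (267, 256), (267, 257), (267, 258), (267, 259), (267, 260), (268, 249), (268, 250), (268, 251), (268, 252), (268, 253), (268, 254), (268, 255), (268, 256), (268, 257), (268, 258), (268, 259), (268, 260), (269, 249), (269, 250), (269, 251), (269, 252), (269, 253), (269, 254), (269, 255), (269, 256), (269, 257), (269, 258), (269, 259), (269, 260), (270, 249), (270, 250), (270, 251), (270, 252), (270, 253), (270, 254), (270, 255), (270, 256), (270, 257), (270, 258), (270, 259), (270, 260), (271, 249), (271, 250), (271, 251), (271, 252)]
b 40 [(285, 235), (285, 236), (286, 235), (286, 236), (286, 237), (287, 235), (287, 236), (287, 237), (288, 235), (288, 236), (288, 237), (289, 235), (289, 236), (289, 237), (290, 235), (290, 236), (290, 237), (291, 235), (291, 236), (291, 237), (292, 235), (292, 236), (292, 237), (293, 235), (293, 236), (293, 237), (293, 238), (294, 234), (294, 235), (294, 236), (294, 237), (294, 238), (295, 234), (295, 235), (295, 236), (295, 237), (295, 238), (295, 244), (295, 245), (295, 246)]
wheel top pts 768 [ 0.53162447 -0.12961414  0.09615604] [ 0.55402848 -0.11474307  0.37365141] [ 0.4611486  -0.14439897  0.09301143]
```

```bash
cat >> h.py <<'E'
O=np.array([.5332,-.1293]);A=np.radians(-12.4);JX=np.array([np.cos(A),np.sin(A)]);JY=np.array([-np.sin(A),np.cos(A)])
def jig(P): d=np.asarray(P)[...,:2]-O; return np.stack([d@JX,d@JY],-1)*1000
def measure(save=None):
    from workcell import bot,vision
    from scipy.spatial.transform import Rotation as R
    s=bot.observe();f=vision.grab_frame("wrist")
    T=np.eye(4);T[:3,:3]=R.from_euler("xyz",s["tool_rot"]).as_matrix();T[:3,3]=s["position"];T=T@f["tool_from_camera"];f["T"]=T
    print("t",s["clock"],"tcp jig",jig(s["position"]),s["position"][2],"F",s["force"])
    if save: cv2.imwrite(f"pics/{save}.png",f["image"])
    return report(f)
def report(f):
    T=f["T"];g,b=colors(f,(0,0,640,400))
    out=[]
    # saturation-weighted centroids: pointer tip y -62..-50 ; mark line y -66..-56 (jig mm)
    im=f["image"].astype(float)
    v,u=np.mgrid[:400,:640];J=jig(at_z(f,np.c_[u.ravel(),v.ravel()],.0165,T)).reshape(400,640,2)
    wg=np.clip(im[...,1]-np.maximum(im[...,0],im[...,2])-10,0,None);wb=np.clip(im[...,0]-np.maximum(im[...,1],im[...,2])-15,0,None)
    for n,w,lo,hi in(("mark",wg,-63,-50),("pointer",wb,-57,-47)):
        m=(J[...,1]>lo)&(J[...,1]<hi)&(J[...,0]>50)&(J[...,0]<165);ww=w*m
        if ww.sum()<50: print(n,"not seen");continue
        c=(J*ww[...,None]).sum((0,1))/ww.sum();sd=np.sqrt((((J-c)**2)*ww[...,None]).sum((0,1))/ww.sum());print(n,c.round(2),"sd",sd.round(2),int(ww.sum()));out.append(c)
    if len(out)==2: print("to go",round(out[0][0]-out[1][0],2))
    return out
E
python3 -c "
from h import *
report(pickle.load(open('w1.pkl','rb')))"
python3 -m creep '[[[-1,0.8,0.1,2,0,0,-0.008],[-1,0,0,4,0,0,0],[-1,0,0,4,0,0,0],[-1,0,0,2,0,0,0],[-1,0,0,0.5,0,0,0],[-1,0,0,0,0,0,0]]]'
python3 -m creep '[[[-1,0,0,0.4,0,0,0],[-1,0,0,0.2,0,0,0],[-1,0,0,0,0,0,0]]]'
```

```text
mark [108.82 -57.77] sd [1.33 2.78] 1127
pointer [ 81.24 -49.63] sd [1.23 1.71] 798
to go 27.58
clock: 3.4
position: [0.5234, -0.123, 0.28]
tool_rot: [3.141, 0.0, 2.929]
force: [-0.1, -0.7, 0.9]
grip_width: -0.0004
finger_force: 0.0
clock: 3.78
position: [0.5232, -0.1236, 0.2738]
tool_rot: [3.142, 0.0, 2.929]
force: [-0.2, 0.0, -0.5]
grip_width: -0.0
finger_force: 0.0
```

```bash
python3 -m creep '[[[-1,0,-0.3,0,0,0,0],[-1,0,0,0.2,0,0,0],[-1,0,0,0.1,0,0,0],[-1,0,0,0,0,0,0]]]'
python3 -m creep '[[[-1,0,0,0.1,0,0,0],[-1,0,0,0,0,0,0]]]'
```

```text
clock: 4.28
position: [0.5225, -0.1264, 0.2706]
tool_rot: [3.142, -0.0, 2.929]
force: [-0.9, -0.1, -0.7]
grip_width: 0.0004
finger_force: 0.0
clock: 4.53
position: [0.5227, -0.1265, 0.2701]
tool_rot: [3.142, 0.001, 2.929]
force: [-1.2, 1.3, 7.7]
grip_width: -0.0003
finger_force: 4.2
```

```bash
python3 -m creep '[[[-1,0,0,0.03,0,0,0],[-1,-0.2,0,0,0,0,0],[-1,-0.2,0,0,0,0,0],[-1,-0.2,0,0,0,0,0],[-1,0,0,0,0,0,0]]]'; python3 -c "
from h import *
measure()"
```

```text
clock: 5.15
position: [0.529, -0.1279, 0.2702]
tool_rot: [3.141, 0.002, 2.929]
force: [0.7, 0.5, 13.2]
grip_width: 0.0001
finger_force: 6.6
t 5.15 tcp jig [-4.38961601  0.49316279] 0.27023322667577965 F [ 0.67516273  0.49099282 13.19389269]
mark not seen
pointer not seen
```

```bash
python3 -m creep '[[[-1,-0.2,0,0,0,0,0],[-1,-0.2,0,0,0,0,0],[-1,-0.2,0,0,0,0,0],[-1,-0.2,0,0,0,0,0],[-1,-0.2,0,0,0,0,0],[-1,-0.2,0,0,0,0,0],[-1,-0.2,0,0,0,0,0],[-1,0,0,0,0,0,0],[-1,0,0,-0.4,0,0,0],[-1,0,0,-0.4,0,0,0]]]'; python3 -m creep '[[[-1,2,0,-3,0,0,0],[-1,0,0,-3,0,0,0],[-1,0,0,-4,0,0,0],[-1,0,0,0,0,0,0],[-1,0,0,0,0,0,0]]]'; python3 -c "
from h import *
measure('w2')"
```

```text
clock: 6.45
position: [0.542, -0.1307, 0.2776]
tool_rot: [-3.142, -0.0, 2.929]
force: [0.1, -0.3, 0.3]
grip_width: -0.0003
finger_force: 0.0
clock: 7.08
position: [0.5224, -0.1264, 0.3772]
tool_rot: [3.142, -0.0, 2.929]
force: [0.3, 0.3, 0.2]
grip_width: 0.0001
finger_force: 0.0
t 7.075 tcp jig [-11.21509623   0.53957881] 0.37715719311499135 F [0.33690713 0.26153112 0.19348599]
mark [108.56 -58.18] sd [1.27 3.15] 1364
pointer [ 94.16 -49.73] sd [1.4  1.66] 922
to go 14.39
```

View pics/w2.png

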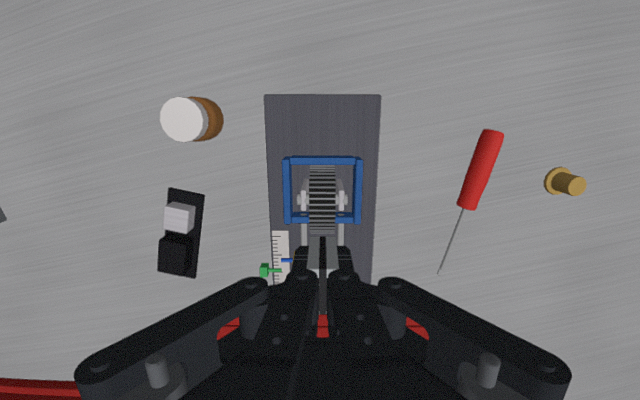

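The jaw moved 13 mm per 20 mm stroke, with the pointer now at (287,260) and the mark line at (277,270). I'll do a second stroke of 20 mm.

```bash
python3 -m creep '[[[-1,0,0,4,0,0,0],[-1,0,0,4,0,0,0],[-1,0,0,2,0,0,0],[-1,0,0,0.5,0,0,0],[-1,0,0,0.1,0,0,0],[-1,0,0,0.1,0,0,0],[-1,0,0,0.1,0,0,0],[-1,0,0,0,0,0,0]]]'
```

```text
clock: 8.12
position: [0.5228, -0.1265, 0.2701]
tool_rot: [3.142, 0.001, 2.929]
force: [-1.9, 0.8, 7.4]
grip_width: -0.0003
finger_force: 3.5
```

```bash
python3 -m creep '[[[-1,0,0,0.03,0,0,0],[-1,-0.2,0,0,0,0,0],[-1,-0.2,0,0,0,0,0],[-1,-0.2,0,0,0,0,0],[-1,-0.2,0,0,0,0,0],[-1,-0.2,0,0,0,0,0],[-1,-0.2,0,0,0,0,0],[-1,-0.2,0,0,0,0,0],[-1,-0.2,0,0,0,0,0],[-1,-0.2,0,0,0,0,0],[-1,-0.2,0,0,0,0,0],[-1,0,0,0,0,0,0]]]'; python3 -m creep '[[[-1,0,0,-0.4,0,0,0],[-1,0,0,-0.4,0,0,0],[-1,2,0,-3,0,0,0],[-1,0,0,-3,0,0,0],[-1,0,0,-4,0,0,0],[-1,0,0,0,0,0,0],[-1,0,0,0,0,0,0]]]'; python3 -c "
from h import *
measure()"
```

```text
clock: 9.62
position: [0.5426, -0.1309, 0.2701]
tool_rot: [3.142, 0.002, 2.929]
force: [0.6, -0.1, 8.7]
grip_width: -0.0001
finger_force: 4.3
clock: 10.5
position: [0.5223, -0.1264, 0.3769]
tool_rot: [3.142, -0.0, 2.929]
force: [0.5, -0.8, -0.2]
grip_width: 0.0001
finger_force: 0.0
t 10.5 tcp jig [-11.23287526   0.49458228] 0.3769411171104013 F [ 0.4535003  -0.78324051 -0.18358552]
mark [108.7  -58.51] sd [1.2  2.93] 1248
pointer [106.38 -49.8 ] sd [1.37 1.68] 895
to go 2.33
```

```bash
python3 -m creep '[[[-1,-4.5,-2.7,0,0,0,0],[-1,-4.5,-2.8,0,0,0,0],[-1,0,0,3,0,0,0],[-1,0,0,3,0,0,0],[-1,0,0,0,0,0,0],[-1,0,0,0,0,0,0]]]'; python3 -c "
from h import *
measure('w3')
im=cv2.imread('pics/w3.png');cv2.imwrite('pics/w3c.png',cv2.resize(im[150:300,220:420],None,fx=4,fy=4,interpolation=cv2.INTER_CUBIC))"
```

```text
clock: 11.3
position: [0.5991, -0.1993, 0.3177]
tool_rot: [-3.141, 0.0, 2.929]
force: [0.2, 0.1, 0.3]
grip_width: 0.0001
finger_force: 0.0
t 11.3 tcp jig [ 79.38409818 -54.26212321] 0.31773118638507425 F [0.17509896 0.05182726 0.31766083]
mark [108.56 -58.07] sd [1.23 2.74] 2242
pointer [106.14 -49.83] sd [1.25 1.62] 1561
to go 2.42
```

View pics/w3c.png

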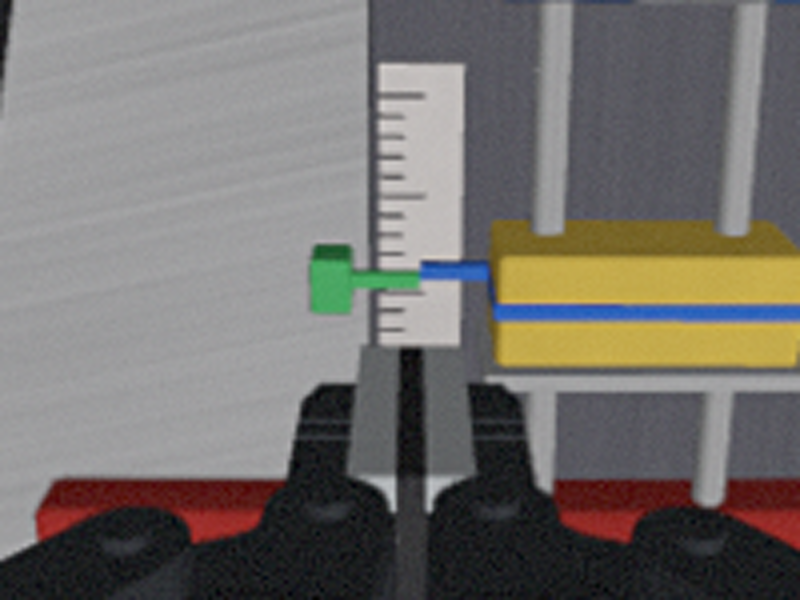

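Pointer (434,271 in crop) is just short of mark (390,280), about 2.4 mm. I'll look from directly above to remove the parallax.

```bash
python3 -m creep '[[[-1,-5,0,0,0,0,0],[-1,-5,0,0,0,0,0],[-1,0,0,0,0,0,0],[-1,0,0,0,0,0,0]]]'; python3 -c "
from h import *
measure('w4');measure()"
```

```text
clock: 11.85
position: [0.6963, -0.2204, 0.3177]
tool_rot: [-3.141, 0.0, 2.929]
force: [-0.0, -0.4, 0.5]
grip_width: -0.0001
finger_force: 0.0
t 11.85 tcp jig [178.86731414 -53.92497577] 0.3177058122846 F [-0.00911334 -0.43766852  0.49648746]
mark [108.55 -58.1 ] sd [1.03 2.9 ] 2655
pointer [105.96 -49.77] sd [0.98 1.6 ] 1646
to go 2.59
t 11.9 tcp jig [178.63845269 -53.96968886] 0.3178320028629732 F [-0.6644423  -0.3458469   0.72126654]
mark [108.57 -58.14] sd [1.04 2.91] 2627
pointer [105.95 -49.73] sd [1.   1.56] 1577
to go 2.61
```

```bash
python3 -m creep '[[[-1,4.5,1.3,0,0,0,0],[-1,4.5,1.3,0,0,0,0],[-1,4.5,1.4,0,0,0,0],[-1,4.7,1.4,0,0,0,0],[-1,0,0,0,0,0,0],[-1,0,0,3,0,0,0],[-1,0,0,1.2,0,0,0],[-1,0,0,0.3,0,0,0],[-1,0,0,0.1,0,0,0],[-1,0,0,0.1,0,0,0],[-1,0,0,0,0,0,0]]]'
```

```text
clock: 13.32
position: [0.5303, -0.1292, 0.2705]
tool_rot: [-3.142, 0.001, 2.929]
force: [0.2, 0.2, 1.0]
grip_width: -0.0003
finger_force: 0.4
```

```bash
python3 -m creep '[[[-1,0,0,0.08,0,0,0],[-1,0,0,0.02,0,0,0],[-1,-0.1,0,0,0,0,0],[-1,-0.1,0,0,0,0,0],[-1,-0.1,0,0,0,0,0],[-1,-0.13,0,0,0,0,0],[-1,0,0,0,0,0,0],[-1,0,0,0,0,0,0]]]'; python3 -m creep '[[[-1,0,0,-0.2,0,0,0],[-1,0,0,-0.6,0,0,0],[-1,0,0,-4,0,0,0],[-1,-4.5,-1.3,0,0,0,0],[-1,-4.5,-1.3,0,0,0,0],[-1,-4.5,-1.4,0,0,0,0],[-1,-4.6,-1.4,0,0,0,0],[-1,0,0,0,0,0,0],[-1,0,0,0,0,0,0]]]';python3 -c "
from h import *
measure('w5');measure()
im=cv2.imread('pics/w5.png');cv2.imwrite('pics/w5c.png',cv2.resize(im[60:210,220:420],None,fx=4,fy=4,interpolation=cv2.INTER_CUBIC))"
```

```text
clock: 14.32
position: [0.5349, -0.1302, 0.2702]
tool_rot: [3.142, 0.002, 2.929]
force: [0.3, -0.3, 14.7]
grip_width: 0.0
finger_force: 7.5
clock: 15.45
position: [0.6994, -0.2209, 0.3168]
tool_rot: [3.141, -0.001, 2.929]
force: [-0.2, 0.1, 0.1]
grip_width: -0.0002
finger_force: 0.0
t 15.45 tcp jig [182.02636381 -53.72512184] 0.31678127778532583 F [-0.24171541  0.07707113  0.13754674]
mark [108.57 -58.1 ] sd [1.02 2.72] 2471
pointer [108.95 -49.7 ] sd [0.99 1.71] 1727
to go -0.38
t 15.5 tcp jig [181.87037767 -53.52200123] 0.31713235312489885 F [ 0.53271313 -0.02046091 -0.4353335 ]
mark [108.51 -57.96] sd [1.01 2.65] 2417
pointer [108.89 -50.08] sd [0.99 1.53] 1574
to go -0.38
```

View pics/w5c.png

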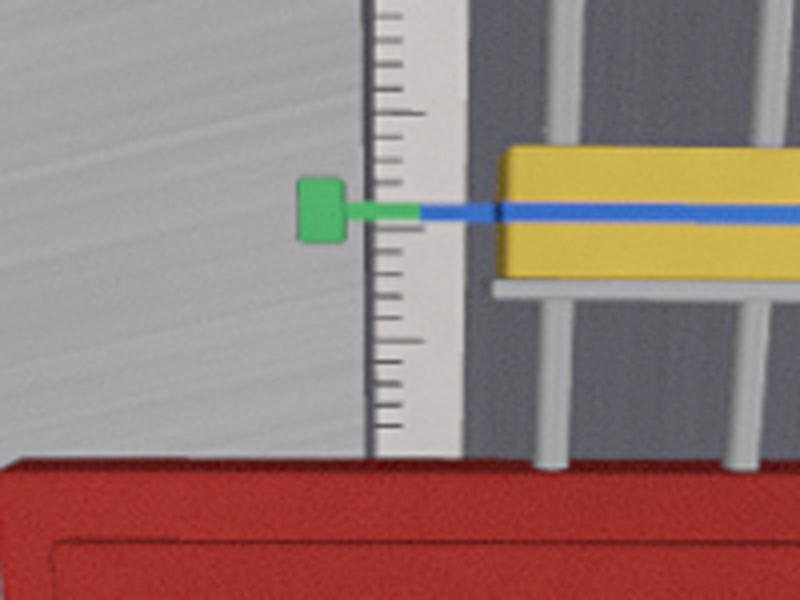

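The pointer (455,213) sits end to end with the mark (385,211), within about 0.3 mm, and the gripper is clear of everything. Handing in.

```bash
python3 -c "
from workcell import bot
print(bot.job_done())"
```

```text
the job is handed in; nothing more can be done
None
```

I rolled the wheel until the blue pointer lined up with the green mark, about 0.4 mm past it by camera measurement, then took the finger clear and handed the job in at 15.5 s; no verdict was returned.

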